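Find the loaded junction box and show it to the reader

TASK

Push the open kit drawer home until it clicks in at its stop, which arms the reader on top of the drawer unit. Then find which of the two look-alike junction boxes is the loaded (heavier) one: lift the box on the yellow pad clear of its pad and set it gently back on that pad, let go, then lift the box on the blue pad clear. Finish holding the heavier box still and level in the gripper about 10 cm above the middle of the reader's window, without putting it down, with the lighter box standing on its own pad, the drawer still home and the other things on the bench left alone.

Things in the scene. Friction and masses are not known exactly. Their poses are not given: they have to be found in the camera images.
- unit: fixed grey drawer unit, 200 mm deep (its x) x 180 mm wide x 80 mm high, origin at the centre of its underside; its open front faces its own -x, towards the robot; +x is the way the drawer is pushed in
- drawer (a joint): opening of the blue kit drawer in m: 0 home, at most 0.11. It starts 0.05 to 0.09 open. It slides with about 1 N of friction; a sprung detent resists with about 5 N in all from 16 to 7 mm open, then draws it to the stop by itself
- drawer_pull (a point): middle of the front face of the drawer's aluminium pull bar: 120 mm wide, 14 mm high, standing 15 mm out from the drawer front near its top; this point is 58 mm above the work surface, and 115 mm to -x of the unit's origin when the drawer is home. The axes are those of the unit
- window (a point): centre of the green glass window (70 x 70 mm) on top of the black reader block (100 x 100 x 20 mm), which is fixed on the unit's top; the window is about 101 mm above the work surface and looks straight up (z up)
- pad_yellow: fixed flat yellow plastic rest pad, 150 mm (its x) x 100 mm (its y) x 8 mm high, origin at the centre of its underside (on the work surface). Which side of the bench it is on varies.
- pad_blue: fixed flat blue plastic rest pad, 150 mm (its x) x 100 mm (its y) x 8 mm high, origin at the centre of its underside (on the work surface). Which side of the bench it is on varies.
- box_y: closed black junction box, white cover; body 90 (x) x 46 (y) x 50 mm high, fuses 3 mm more, ears make it 118 long. Origin: centre of underside, z up. Starts on the yellow pad, within 0.3 rad of its yaw; 46 mm sides free to grip. Both look alike; at random one holds a copper pack (2 mm play), the other a light filler. Each weighs 0.2 to 0.6 kg, the loaded one at least 0.12 kg more.
- box_b: closed black junction box, white cover; body 90 (x) x 46 (y) x 50 mm high, fuses 3 mm more, ears make it 118 long. Origin: centre of underside, z up. Starts on the blue pad, within 0.3 rad of its yaw; 46 mm sides free to grip. Both look alike; at random one holds a copper pack (2 mm play), the other a light filler. Each weighs 0.2 to 0.6 kg, the loaded one at least 0.12 kg more.
- bin: loose small open blue parts bin, 110 x 80 x 55 mm, origin at the centre of its underside; leave it alone
- plug: loose white plug with a grey nose and a red latch, about 66 x 35 x 26 mm, origin at its underside; leave it alone
- driver: loose red-handled screwdriver lying on the bench, 190 mm long along its x; leave it alone

How it is judged:
On the way, in this order (a step that is already met when the one before it is completed fails the run):
1. the drawer is pushed home (value of joint drawer below 0.003 m), for 0.2 s.
2. the box from the yellow pad is lifted clear by the gripper (height (world z) of box_y above 0.038 m and contact force between the fingers and box_y above 1 N), for 0.2 s.
3. it is back on the yellow pad and let go (contact force between box_y and pad_yellow above 1.2 N and horizontal distance between box_y and pad_yellow below 0.03 m and angle between box_y's own z axis and vertical below 0.1 rad and contact force between the fingers and box_y below 0.05 N), for 0.1 s.
4. the box from the blue pad is lifted clear by the gripper (height (world z) of box_b above 0.038 m and contact force between the fingers and box_b above 1 N), for 0.2 s.
At the end, for the whole second after the job is handed in: Drawer under 3 mm open. Heavier box gripped (over 1 N), still (under 0.05 m/s), level within 0.2 rad, underside 60 to 150 mm above the window, centre within 30 mm of the window's centre in plan. Lighter box upright and released on its own pad, within 30 mm of its centre (value of joint drawer below 0.003 m and ((height (world z) of box_y above 0.038 m and contact force between the fingers and box_y above 1 N and horizontal distance between box_y and window below 0.03 m and z of box_y in the frame of window between 0.06 and 0.15 m and angle between box_y's own z axis and vertical below 0.2 rad and linear speed of box_y below 0.05 m/s and contact force between box_b and pad_blue between 1.2 and 3.2 N and horizontal distance between box_b and pad_blue below 0.03 m and angle between box_b's own z axis and vertical below 0.1 rad and contact force between the fingers and box_b below 0.05 N) or (height (world z) of box_b above 0.038 m and contact force between the fingers and box_b above 1 N and horizontal distance between box_b and window below 0.03 m and z of box_b in the frame of window between 0.06 and 0.15 m and angle between box_b's own z axis and vertical below 0.2 rad and linear speed of box_b below 0.05 m/s and contact force between box_y and pad_yellow between 1.2 and 3.2 N and horizontal distance between box_y and pad_yellow below 0.03 m and angle between box_y's own z axis and vertical below 0.1 rad and contact force between the fingers and box_y below 0.05 N))); the arm keeps its last pose, push and grip.
It fails at once if a box is dropped (falls free faster than 0.7 m/s, some 25 mm) ((linear speed of box_y above 0.7 m/s and contact force between the fingers and box_y below 0.02 N) or (linear speed of box_b above 0.7 m/s and contact force between the fingers and box_b below 0.02 N)).
It fails at once if a box is tipped over (more than 1 rad) (angle between any of box_y, box_b's own z axis and vertical above 1 rad).
It fails at once if the bin, plug or screwdriver is moved more than 30 mm (distance of any of bin, plug, driver from where it was at the start of the episode above 0.03 m).
It also fails if it takes over 72 s, if anything falls off the work surface, if the arm or the gripper's body presses on something with over 40 N, if the wrist force passes 120 N, or if a joint passes its speed limit or range.

ROBOT

A 7-joint arm with a two-finger parallel gripper is mounted at the origin on the work surface. World frame = base frame: x ahead of the robot, y to its left, z up, the work surface at z = 0. Lengths are in m, angles in rad, forces in N, time in s.
With the tool pointing down it reaches from about 0.425 to 0.95 m from the base axis. Payload 4.7 kg.
Tool frame: the origin (TCP) lies midway between the tips of the shut fingers; the grasp point (between the pads) lies 19 mm behind it; z points along the fingers, y is the line along which they close (so a half turn about z gives the same grasp; the last joint's range is limited). The gripper opens to 85 mm and grips with 20 to 120 N. Pads are 22 mm wide; open, the fingers measure 114 mm over their backs; the gripper's body (76 mm by 85 mm) begins 54 mm behind the grasp point. The pads swing forward as they close: fully open they stand 13 mm farther back than shut.
Start: joints at [-1.202, 0.469, -0.049, 1.532, 0.024, 1.141, -0.082], TCP at [0.261, 0.622, 0.231] pointing down, gripper open.
Joint ranges: [-2.59, 2.59], [-0.33, 1.99], [-1.39, 1.29], [0.1, 2.45], [-1.04, 4.18], [0.21, 1.99], [-2.66, 2.66]. Speed limits (rad/s): [2.57, 2.57, 3.14, 3.14, 3.14, 3.14, 3.14].

INTERFACE

Orientations are given as a rotation vector (axis times angle).
In Python, from workcell import bot gives the robot as it stands.
- The arm moves only by the shell command python3 jog.py 'ROWS' [FORCE]. ROWS is a JSON list of rows, 1 to 20 of them, each written [[dx, dy, dz], [rx, ry, rz], opening]: dx, dy, dz in shares of the most that a row can go, 1 being 62.5 mm, then a rotation vector rx, ry, rz in units of 0.1 rad, then the opening from 0.0 (shut) to 1.0 (fully open); each row shifts and turns the commanded pose from where the row before left it, along the tool's axes as they then stand; what a row does not reach is not made up. A row lasts 1/8 s, in which the tool goes at most 0.0625 m and 0.188 rad, less where a joint would pass 70% of its speed; a pose out of reach is approached as far as the arm can. The fingers move at their own pace and stop on an object; FORCE is the grip in N (left out, the last holds). Time passes only in rows, so rows that do not move let the fingers close. It prints the time, the measured TCP pose, the force, the opening and the grip force at its end. Input that does not fit is refused with a message, and nothing moves.
- bot.state(): the state, without advancing time (a new reading comes with each control period).
- bot.snapshot(name): name is "scene" or "side" or "wrist"; returns (picture, depth): 384x512x3 uint8, red, green, blue; 384x512 float32, m along the optical axis (not along the pixel's ray), 0 where there is no reading.
- bot.get_calibration(name): a dict with "camera_matrix" (3x3 intrinsics, pixels), "extrinsics" (4x4, takes a point from camera to world coordinates). Camera axes: x right, y down, z forward; pixel columns grow to the right and rows downward; lengths in m; the calibration is good to about 2 mm. A picture is of the moment at which its call begins: read the wrist's pose just before it. get_calibration takes no time and is no camera call; for the wrist camera it gives the pose at the moment of the call.
- bot.sign_off(): hands the job in; it is judged then, once.
The state is a dict: "time": time; "q": joint angles; "qd": joint speeds; "tau": joint torques, N m; "position": TCP position; "orientation": TCP orientation; "force": force on the tool from outside, world axes, zero at the start; "torque": the same for the moment, N m; "width": opening from 0.0 (shut) to 1.0 (fully open); "grip_force": force on a finger pad.
Only numpy, scipy, OpenCV 4.12 (cv2) and the standard library are available. Lean on these libraries where they do the work, as an engineer would, in place of code of your own. Each camera call takes 0.05 s, during which the arm holds its last target. There are 200 camera calls.

## Working session

There is one attempt and no reset: what is moved stays moved. The work goes in short steps, Python scripts to look and compute and a shell command to move; the robot and the scene stay as the last step left them, time stands still between calls to the robot, and variables do not carry over. Pictures are saved under pics/ and viewed, at most 10 in all, crops included, and the job is handed in when it is done.

```bash
ls; mkdir -p pics
python3 - <<'E'
from workcell import bot
import cv2,numpy as np
s=bot.state();print({k:np.round(v,3) for k,v in s.items()})
for n in("scene","side"):
    p,d=bot.snapshot(n);c=bot.get_calibration(n)
    cv2.imwrite(f"pics/{n}0.png",p[:,:,::-1]);np.savez(f"{n}0.npz",p=p,d=d,K=c["camera_matrix"],E=c["extrinsics"]);print(n,np.round(c["extrinsics"],3).tolist(),c["camera_matrix"])
E
```

```text
jog.py
pics
workcell.py
{'time': np.float64(0.0), 'q': array([-1.202,  0.469, -0.049,  1.534,  0.024,  1.141, -0.082]), 'qd': array([ 0.002,  0.   , -0.   , -0.002,  0.   , -0.   ,  0.001]), 'tau': array([-0.0000e+00, -5.1030e+01, -4.7000e-02, -2.3771e+01,  1.1000e-02,
        8.0000e-03,  0.0000e+00]), 'position': array([0.261, 0.622, 0.23 ]), 'orientation': array([-6.210e-01, -3.079e+00,  3.000e-03]), 'force': array([-0.084, -0.154, -0.367]), 'torque': array([-0.033, -0.027,  0.019]), 'grip_force': np.float64(0.0), 'width': np.float64(0.999)}
scene [[-0.724, 0.469, -0.506, 1.213], [0.689, 0.473, -0.549, 0.666], [-0.018, -0.746, -0.666, 0.906], [0.0, 0.0, 0.0, 1.0]] [[458.36667275   0.         265.21030744]
 [  0.         458.36667275 192.99299533]
 [  0.           0.           1.        ]]
side [[0.772, -0.481, 0.414, 0.273], [-0.635, -0.565, 0.528, -0.434], [-0.02, -0.67, -0.742, 0.666], [0.0, 0.0, 0.0, 1.0]] [[356.87081628   0.         254.50858583]
 [  0.         356.87081628 188.90166512]
 [  0.           0.           1.        ]]
```

View pics/scene0.png

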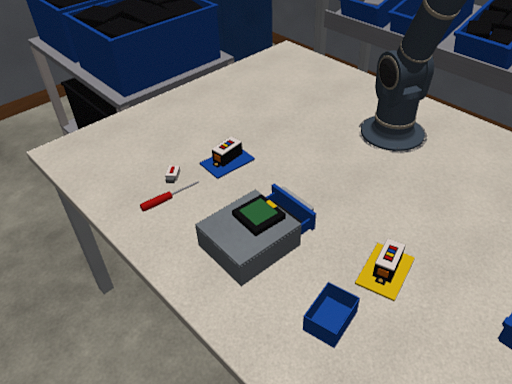

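View pics/side0.png

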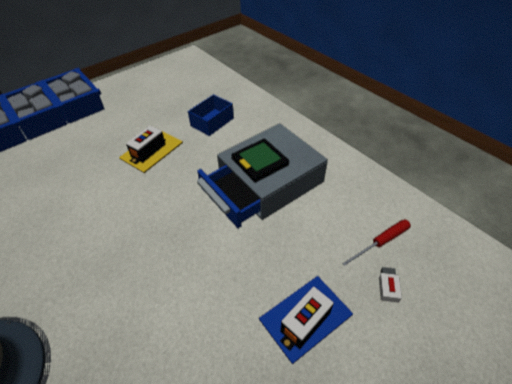

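The scene view shows the drawer unit in the middle (window at about 262,213), the yellow pad and its box at (385,265), the blue pad at (227,155), the bin at (331,313), the plug at (172,173) and the driver at (165,198). The side view shows the open drawer with its aluminium pull at about (213,195), the yellow pad at (150,150) and the blue pad at (306,318).

```bash
cat > h.py <<'E'
import numpy as np,cv2
def load(n):
    z=np.load(n);return z["p"],z["d"],z["K"],z["E"]
def world(d,K,E):
    v,u=np.indices(d.shape);P=np.stack([(u-K[0,2])/K[0,0]*d,(v-K[1,2])/K[1,1]*d,d],-1)
    return P@E[:3,:3].T+E[:3,3]
def rect(xy):
    (c,s,a)=cv2.minAreaRect((xy*1000).astype(np.float32));
    if s[0]<s[1]: s=s[::-1];a+=90
    return np.round(c,1),np.round(s,1),round(((a+90)%180)-90,1)
E
python3 - <<'E'
from h import *
for n in("scene","side"):
    p,d,K,E=load(n+"0.npz");W=world(d,K,E);h=cv2.cvtColor(p,cv2.COLOR_RGB2HSV);H,S,V=h[...,0],h[...,1],h[...,2];z=W[...,2];ok=(d>0)&(abs(W[...,1])<.6)&(W[...,0]>.2)&(W[...,0]<1.1)
    def show(t,m):
        m=(m&ok).astype(np.uint8);k,l,st,c=cv2.connectedComponentsWithStats(m)
        for i in range(1,k):
            if st[i,4]>25:
                q=W[l==i];print(n,t,st[i,4],*rect(q[:,:2]),"z",np.round(np.median(q[:,2]),4))
    show("yellow",(H>20)&(H<32)&(S>150)&(z<.02)&(V>80))
    show("bluelow",(H>100)&(H<125)&(S>120)&(z<.02)&(z>.002))
    show("bluehi",(H>100)&(H<125)&(S>120)&(z>.02))
    show("green",(H>45)&(H<80)&(S>80)&(z>.08))
    show("boxtop",(z>.05)&(z<.068)&~((H>95)&(H<130)&(S>100)))
    show("unit",(z>.074)&(z<.087))
    show("reader",(z>.094))
E
```

```text
scene yellow 1209 [516.  339.2] [150.9  98.9] 15.2 z 0.0092
scene bluelow 560 [ 510.2 -273.2] [149.2 102. ] -3.4 z 0.0095
scene bluelow 42 [554.2 346.1] [31.9 19.9] -79.4 z 0.0147
scene bluelow 863 [706.1 326.9] [81.8 64.8] 11.4 z 0.0048
scene bluelow 189 [736.2 364.3] [128.2  62.7] -26.5 z 0.0122
scene bluehi 828 [575.9  48.9] [171.1  81.8] 89.4 z 0.0488
scene bluehi 30 [498.5 334.4] [18.1 13.5] -74.0 z 0.0623
scene bluehi 1046 [719.  336.3] [112.9  79.7] 11.6 z 0.0411
scene green 585 [661.5  40.8] [76.3 75.5] 85.7 z 0.1023
scene boxtop 294 [ 498.7 -283.6] [94. 49.] 7.0 z 0.0594
scene boxtop 85 [524.1  58.2] [96.  12.4] 86.8 z 0.066
scene boxtop 486 [743.6  85.5] [265.8 134.3] -44.6 z 0.0588
scene boxtop 568 [505.  337.1] [95. 46.] 17.1 z 0.0596
scene boxtop 35 [665.8 325. ] [79.  5.] -78.8 z 0.0562
scene unit 2949 [696.2  39.1] [203.  183.8] -2.3 z 0.0812
scene reader 1151 [661.6  41.9] [102.6 102.4] -4.4 z 0.1017
side yellow 616 [515.4 335.9] [146.4  96.7] 15.1 z 0.0085
side bluelow 174 [733.5 364.3] [73.7 33. ] 7.9 z 0.0068
side bluelow 191 [707.2 307.2] [128.4  63.5] -23.8 z 0.0123
side bluelow 29 [576.  -28.5] [52.4  2.5] -2.5 z 0.0172
side bluelow 2255 [ 509.5 -275.4] [148.6  98.3] -3.5 z 0.0077
side bluehi 776 [719.7 335.8] [113.5  83.5] 11.6 z 0.039
side bluehi 907 [578.7  44.3] [169.7  88.1] 87.4 z 0.0471
side bluehi 65 [ 494.  -284.9] [18.  10.6] -83.8 z 0.0604
side green 721 [665.   40.4] [81.1 80.1] 83.8 z 0.1011
side boxtop 55 [733.6 363. ] [131.4  63. ] -24.7 z 0.055
side boxtop 435 [506.7 337.2] [90.5 48.4] 16.8 z 0.0584
side boxtop 330 [694.5 -50.1] [199.8   3.9] -2.6 z 0.059
side boxtop 339 [528.4  50.7] [130.8  16.2] 87.6 z 0.0643
side boxtop 1296 [ 499.9 -283.6] [90.8 46.6] 6.5 z 0.0578
side unit 2961 [698.1  39. ] [201.1 181.5] -2.2 z 0.08
side reader 1302 [662.9  40.8] [101.3 100.6] -4.1 z 0.1006
```

```bash
cat > go.py <<'E'
# usage: go.py x y z yaw_deg(of tool y): rotation to do first (tool axes), then shift in the turned tool's axes
import sys,numpy as np
from scipy.spatial.transform import Rotation as R
from workcell import bot
x,y,z,a=map(float,sys.argv[1:5]);s=bot.state();a=np.radians(a)
Y=np.array([np.cos(a),np.sin(a),0]);Z=np.array([0,0,-1.]);T=R.from_matrix(np.c_[np.cross(Y,Z),Y,Z])
R0=R.from_rotvec(s["orientation"])
print("rot",np.round((R0.inv()*T).as_rotvec(),4),"shift",np.round(T.inv().apply(np.array([x,y,z])-s["position"]),4),
 "pos",np.round(s["position"],4),"F",np.round(s["force"],2),"T",np.round(s["torque"],2),"w",round(float(s["width"]),3),"g",round(float(s["grip_force"]),2),"t",s["time"],"q",np.round(s["q"],2))
E
python3 go.py 0.465 0.048 0.20 87.75; python3 go.py 0.465 0.048 0.20 -92.25
```

```text
rot [-1.800e-03 -3.000e-04 -3.585e-01] shift [-0.2261 -0.5654  0.0304] pos [0.2613 0.6218 0.2304] F [-0.45 -0.81 -0.31] T [-0.01  0.   -0.01] w 1.002 g 0.0 t 0.1 q [-1.2   0.47 -0.05  1.53  0.02  1.14 -0.08]
rot [-4.0000e-04  2.5000e-03  2.7831e+00] shift [0.2261 0.5654 0.0304] pos [0.2613 0.6218 0.2304] F [-0.45 -0.81 -0.31] T [-0.01  0.   -0.01] w 1.002 g 0.0 t 0.1 q [-1.2   0.47 -0.05  1.53  0.02  1.14 -0.08]
```
q1=-1.2 at azimuth 67°? Perhaps q1 offset / sign reversed. Fine (sign flipped maybe: q1=-az). So moving to az 6° → q1≈-0.1... ok.

The manual's scale: shifts go in shares of 62.5 mm and turns go in units of 0.1 rad. Converting my numbers, -0.047 m is -0.752, -0.019 m is -0.304, -0.18 rad is -1.8.

```bash
python3 jog.py '[[[0, 0, 0], [0, 0, -1.8], 0], [[0, 0, 0], [0, 0, -1.8], 0], [[-0.304, -0.752, 0], [0, 0, 0], 0], [[-0.304, -0.752, 0], [0, 0, 0], 0], [[-0.304, -0.752, 0], [0, 0, 0], 0], [[-0.304, -0.752, 0], [0, 0, 0], 0], [[-0.304, -0.752, 0], [0, 0, 0], 0], [[-0.304, -0.752, 0], [0, 0, 0], 0], [[-0.304, -0.752, 0], [0, 0, 0], 0], [[-0.304, -0.752, 0], [0, 0, 0], 0], [[-0.304, -0.752, 0], [0, 0, 0], 0], [[-0.304, -0.752, 0], [0, 0, 0], 0], [[-0.304, -0.752, 0.16], [0, 0, 0], 0], [[-0.304, -0.752, 0.16], [0, 0, 0], 0], [[0, 0, 0], [0, 0, 0], 0], [[0, 0, 0], [0, 0, 0], 0]]' 40; python3 go.py 0.475 0.048 0.048 87.75
```

```text
time: 2.1
position: [0.4676, 0.0506, 0.211]
orientation: [-0.059, -3.14, -0.001]
force: [0.0, -0.1, -0.0]
width: -0.004
grip_force: 0.0
rot [ 0.0004 -0.0008  0.0017] shift [-0.0075 -0.0023  0.163 ] pos [0.4676 0.0506 0.211 ] F [ 0.02 -0.08 -0.02] T [ 0.05  0.01 -0.04] w -0.004 g 0.0 t 2.1 q [-0.37  0.15  0.2   2.03 -0.04  0.96  1.38]
```

Scaled: 0.043 m is 0.688, 0.04 m is 0.64.

```bash
python3 jog.py '[[[-0.112, -0.032, 0.64], [0, 0, 0], 0], [[0, 0, 0.64], [0, 0, 0], 0], [[0, 0, 0.64], [0, 0, 0], 0], [[0, 0, 0.688], [0, 0, 0], 0], [[0, 0, 0], [0, 0, 0], 0], [[-0.24, 0, 0], [0, 0, 0], 0], [[-0.24, 0, 0], [0, 0, 0], 0], [[-0.16, 0, 0], [0, 0, 0], 0], [[-0.16, 0, 0], [0, 0, 0], 0], [[-0.16, 0, 0], [0, 0, 0], 0], [[-0.16, 0, 0], [0, 0, 0], 0], [[-0.16, 0, 0], [0, 0, 0], 0], [[-0.096, 0, 0], [0, 0, 0], 0], [[-0.08, 0, 0], [0, 0, 0], 0], [[0, 0, 0], [0, 0, 0], 0], [[0, 0, 0], [0, 0, 0], 0]]'; python3 go.py 0.571 0.0445 0.048 87.75; python3 jog.py '[[[-0.048, 0, 0], [0, 0, 0], 0], [[0, 0, 0], [0, 0, 0], 0], [[0, 0, 0], [0, 0, 0], 0]]'
python3 - <<'E'
from h import *
from workcell import bot
p,d=bot.snapshot("side");cv2.imwrite("pics/side1.png",p[60:260,120:380,::-1].repeat(2,0).repeat(2,1))
E
```

```text
time: 4.1
position: [0.5643, 0.0443, 0.0476]
orientation: [-0.059, -3.137, 0.0]
force: [-4.5, -0.1, 0.5]
width: -0.002
grip_force: 2.4
rot [-0.0004 -0.0036  0.0014] shift [-0.0067  0.0005 -0.0004] pos [0.5643 0.0443 0.0476] F [-4.52 -0.08  0.48] T [-0.08  0.97  0.03] w -0.002 g 2.37 t 4.1 q [-0.28  0.52  0.17  1.96 -0.13  0.67  1.5 ]
time: 4.47
position: [0.568, 0.0441, 0.0476]
orientation: [-0.059, -3.139, 0.001]
force: [-4.0, -1.0, -2.8]
width: 0.002
grip_force: 1.9
```

View pics/side1.png

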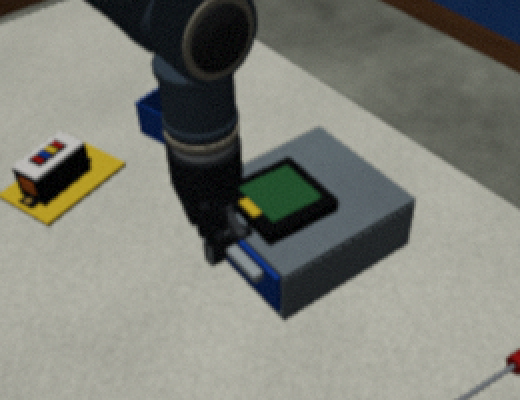

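The drawer front is almost flush with the unit, with the fingers still on the pull. I'll push on to the stop.

```bash
for i in 1 2; do python3 jog.py '[[[-0.048, 0, 0], [0, 0, 0], 0], [[0, 0, 0], [0, 0, 0], 0]]' | sed -n '2p;4p'; done; python3 jog.py '[[[-0.048, 0, 0], [0, 0, 0], 0], [[-0.032, 0, 0], [0, 0, 0], 0], [[0, 0, 0], [0, 0, 0], 0], [[0, 0, 0], [0, 0, 0], 0]]'
```

```text
position: [0.5723, 0.0442, 0.0482]
force: [-2.4, -0.4, -3.1]
position: [0.5723, 0.0442, 0.0482]
force: [-9.8, 0.4, 4.0]
time: 5.52
position: [0.5723, 0.0442, 0.0482]
orientation: [-0.058, -3.124, -0.0]
force: [-19.9, 0.5, 15.9]
width: -0.004
grip_force: 10.6
```

```bash
python3 jog.py '[[[0.32, 0, 0], [0, 0, 0], 0], [[0.64, 0, 0], [0, 0, 0], 0], [[0.64, 0, -0.32], [0, 0, 0], 0], [[0, 0, -0.96], [0, 0, 0], 1], [[0, 0, -0.8], [0, 0, -1.6], 1], [[0, 0, 0], [0, 0, -1.7], 1], [[0, 0, 0], [0, 0, 0], 1]]'; python3 go.py 0.506 0.337 0.15 107
```

```text
time: 6.4
position: [0.4821, 0.048, 0.1801]
orientation: [-0.453, 3.102, 0.001]
force: [0.0, 0.0, -1.3]
width: 0.842
grip_force: 0.0
rot [-0.0003  0.0063 -0.0066] shift [-0.1074  0.2694  0.0301] pos [0.4821 0.048  0.1801] F [ 0.    0.02 -1.3 ] T [-0.01  0.03  0.02] w 0.842 g 0.0 t 6.4 q [-0.32  0.21  0.15  2.04 -0.04  0.88  1.72]
```

Run:
```python
from h import *
from workcell import bot
p,d=bot.snapshot("side");c=bot.get_calibration("side");W=world(d,c["camera_matrix"],c["extrinsics"])
L=(W-[.697,.039,0])@np.array([[np.cos(-.0393),-np.sin(-.0393),0],[np.sin(-.0393),np.cos(-.0393),0],[0,0,1]]).T.T if 0 else None
a=-.0393;X=(W[...,0]-.697)*np.cos(a)+(W[...,1]-.039)*np.sin(a);Y=-(W[...,0]-.697)*np.sin(a)+(W[...,1]-.039)*np.cos(a)
m=(d>0)&(abs(Y)<.05)&(X>-.25)&(X<-.09)&(W[...,2]>.053)&(W[...,2]<.063)
print(m.sum(),np.percentile(X[m],[1,5,20,50]))
```

```text
68 [-0.11392956 -0.11353443 -0.11323572 -0.11279872]
```

The drawer is home, with the pull at -0.114 m. Next I'll go over box_y.

```bash
python3 jog.py '[[[-0.2448, 0.616, 0], [0, 0, 0], 1], [[-0.2448, 0.616, 0], [0, 0, 0], 1], [[-0.2448, 0.616, 0], [0, 0, 0], 1], [[-0.2448, 0.616, 0], [0, 0, 0], 1], [[-0.2448, 0.616, 0], [0, 0, 0], 1], [[-0.2448, 0.616, 0], [0, 0, 0], 1], [[-0.2448, 0.616, 0.48], [0, 0.06, -0.07], 1], [[0, 0, 0], [0, 0, 0], 1], [[0, 0, 0], [0, 0, 0], 1]]'; python3 go.py 0.506 0.337 0.018 107;python3 - <<'E'
from h import *
from workcell import bot
for n in("wrist",):
    c=bot.get_calibration(n);p,d=bot.snapshot(n);W=world(d,c["camera_matrix"],c["extrinsics"])
    m=(d>0)&(W[...,2]>.05)&(W[...,2]<.068)&(np.hypot(W[...,0]-.506,W[...,1]-.337)<.1)
    k,l,st,_=cv2.connectedComponentsWithStats(m.astype(np.uint8))
    for i in range(1,k):
        if st[i,4]>100:print(st[i,4],*rect(W[l==i][:,:2]))
    cv2.imwrite("pics/wrist1.png",p[:,:,::-1])
E
```

```text
time: 7.58
position: [0.5051, 0.3359, 0.1475]
orientation: [0.464, -3.101, 0.003]
force: [-0.3, -0.0, 0.6]
width: 1.002
grip_force: 0.0
rot [-0.0011 -0.0067  0.0006] shift [-0.0012  0.0008  0.1295] pos [0.5051 0.3359 0.1475] F [-0.31 -0.04  0.63] T [ 0.01 -0.01 -0.  ] w 1.002 g 0.0 t 7.575 q [-0.68  0.44  0.03  1.79 -0.02  0.92  1.23]
7445 [506.  336.8] [89.4 46.2] 17.2
```

View pics/wrist1.png

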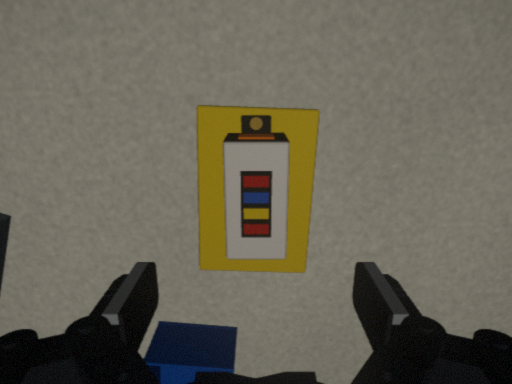

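The wrist view shows the box on the yellow pad, cover centre at about (256,200), lying between the open fingers. The bin corner at (193,350) is clear. Descending to grip.

Scaled: 0.04 m is 0.64, 0.03 m is 0.48, -0.006 rad is -0.06.

```bash
python3 jog.py '[[[0, 0, 0.64], [0, -0.06, 0], 1], [[0, 0, 0.64], [0, 0, 0], 1], [[-0.016, 0.016, 0.48], [0, 0, 0], 1], [[0, 0, 0.288], [0, 0, 0], 1], [[0, 0, 0], [0, 0, 0], 1], [[0, 0, 0], [0, 0, 0], 0.6], [[0, 0, 0], [0, 0, 0], 0.3], [[0, 0, 0], [0, 0, 0], 0.3], [[0, 0, 0], [0, 0, 0], 0], [[0, 0, 0], [0, 0, 0], 0], [[0, 0, 0], [0, 0, 0], 0]]' 50;python3 go.py 0.506 0.337 0.018 107
```

```text
time: 9.0
position: [0.5064, 0.3378, 0.0219]
orientation: [-0.467, 3.104, 0.001]
force: [-0.2, -1.3, 5.3]
width: 0.528
grip_force: 53.8
rot [0.0002 0.0023 0.0021] shift [ 0.0006 -0.0006  0.0039] pos [0.5064 0.3378 0.0219] F [-0.2  -1.25  5.29] T [-0.4   0.09 -0.04] w 0.528 g 53.85 t 9.0 q [-0.68  0.61  0.03  1.86 -0.02  0.67  1.23]
```

Scaled: -0.01 m is -0.16, -0.005 m is -0.08.

```bash
python3 jog.py '[[[0, 0, -0.08], [0, 0, 0], 0], [[0, 0, -0.16], [0, 0, 0], 0], [[0, 0, -0.16], [0, 0, 0], 0], [[0, 0, -0.16], [0, 0, 0], 0], [[0, 0, -0.16], [0, 0, 0], 0], [[0, 0, -0.08], [0, 0, 0], 0], [[0, 0, 0], [0, 0, 0], 0], [[0, 0, 0], [0, 0, 0], 0], [[0, 0, 0], [0, 0, 0], 0], [[0, 0, 0], [0, 0, 0], 0]]' ;for i in 1 2 3 4; do python3 jog.py '[[[0, 0, 0], [0, 0, 0], 0], [[0, 0, 0], [0, 0, 0], 0]]'|grep force:;done; python3 go.py 0.516 0.338 0.0219 107
```

```text
time: 10.25
position: [0.5051, 0.3377, 0.07]
orientation: [0.468, -3.106, 0.0]
force: [1.0, 0.0, -4.3]
width: 0.53
grip_force: 52.6
force: [0.4, 0.7, -4.6]
grip_force: 52.6
force: [-0.5, 0.0, -4.5]
grip_force: 52.6
force: [-0.1, -0.3, -5.2]
grip_force: 52.6
force: [0.2, 0.3, -5.1]
grip_force: 52.6
rot [0.0001 0.     0.0025] shift [-0.0103 -0.0029  0.0484] pos [0.5053 0.3378 0.0703] F [ 0.21  0.29 -5.1 ] T [-0.02 -0.01 -0.03] w 0.533 g 52.64 t 11.25 q [-0.68  0.54  0.03  1.84 -0.02  0.76  1.23]
```

```bash
python3 jog.py '[[[-0.128, -0.032, 0.16], [0, 0, 0], 0], [[0, 0, 0.16], [0, 0, 0], 0], [[0, 0, 0.16], [0, 0, 0], 0], [[0, 0, 0.128], [0, 0, 0], 0], [[0, 0, 0.064], [0, 0, 0], 0], [[0, 0, 0.048], [0, 0, 0], 0], [[0, 0, 0], [0, 0, 0], 0], [[0, 0, 0], [0, 0, 0], 0]]'|sed -n '2p;4p'; python3 jog.py '[[[0, 0, 0.032], [0, 0, 0], 0], [[0, 0, 0], [0, 0, 0], 0]]'|sed -n '2p;4p';python3 jog.py '[[[0, 0, 0.032], [0, 0, 0], 0], [[0, 0, 0], [0, 0, 0], 0]]'|sed -n '2p;4p'
```

```text
position: [0.5137, 0.3384, 0.0257]
force: [-0.5, -0.0, -4.3]
position: [0.5134, 0.3382, 0.0232]
force: [0.2, -0.2, -5.4]
position: [0.5136, 0.3384, 0.0219]
force: [-2.1, -2.0, 0.7]
```

```bash
python3 jog.py '[[[0, 0, 0], [0, 0, 0], 0.6], [[0, 0, 0], [0, 0, 0], 0.7], [[0, 0, 0], [0, 0, 0], 0.85], [[0, 0, 0], [0, 0, 0], 1], [[0, 0, 0], [0, 0, 0], 1], [[0, 0, 0], [0, 0, 0], 1], [[0, 0, -0.32], [0, 0, 0], 1], [[0, 0, -0.8], [0, 0, 0], 1], [[0, 0, -0.8], [0, 0, 0], 1], [[0, 0, -0.48], [0, 0, 0], 1], [[0, 0, 0], [0, 0, 0], 1]]' ; python3 go.py 0.4995 -0.2836 0.18 96.7
python3 - <<'E'
from h import *
from workcell import bot
for n in("wrist",):
    c=bot.get_calibration(n);p,d=bot.snapshot(n);W=world(d,c["camera_matrix"],c["extrinsics"])
    m=(d>0)&(W[...,2]>.05)&(W[...,2]<.068)&(np.hypot(W[...,0]-.506,W[...,1]-.337)<.1)
    k,l,st,_=cv2.connectedComponentsWithStats(m.astype(np.uint8))
    for i in range(1,k):
        if st[i,4]>100:print(st[i,4],*rect(W[l==i][:,:2]),np.median(W[l==i][:,2]))
E
```

```text
time: 14.12
position: [0.5152, 0.3394, 0.1759]
orientation: [-0.467, 3.1, 0.006]
force: [0.3, 0.9, 0.2]
width: 0.999
grip_force: 0.0
rot [0.0035 0.0072 0.1821] shift [ 0.0883 -0.6169 -0.0041] pos [0.5152 0.3394 0.1759] F [0.31 0.94 0.17] T [ 0.04  0.02 -0.04] w 0.999 g 0.0 t 14.125 q [-0.68  0.42  0.04  1.75 -0.02  0.97  1.24]
6200 [513.2 338.5] [89.6 46.1] 17.2 0.05831804120934861
```

```bash
python3 jog.py '[[[0, 0, 0], [0.03, 0.07, 1.82], 1], [[0.1088, -0.76, 0], [0, 0, 0], 1], [[0.1088, -0.76, 0], [0, 0, 0], 1], [[0.1088, -0.76, 0], [0, 0, 0], 1], [[0.1088, -0.76, 0], [0, 0, 0], 1], [[0.1088, -0.76, 0], [0, 0, 0], 1], [[0.1088, -0.76, 0], [0, 0, 0], 1], [[0.1088, -0.76, 0], [0, 0, 0], 1], [[0.1088, -0.76, 0], [0, 0, 0], 1], [[0.1088, -0.76, 0], [0, 0, 0], 1], [[0.1088, -0.76, 0], [0, 0, 0], 1], [[0.1088, -0.76, 0], [0, 0, 0], 1], [[0.1088, -0.76, 0], [0, 0, 0], 1], [[0.1088, -0.76, 0], [0, 0, 0], 1], [[0, 0, 0.48], [0, 0, 0], 1], [[0, 0, 0], [0, 0, 0], 1], [[0, 0, 0], [0, 0, 0], 1]]'
python3 - <<'E'
from h import *
from workcell import bot
for n in("wrist",):
    c=bot.get_calibration(n);p,d=bot.snapshot(n);W=world(d,c["camera_matrix"],c["extrinsics"])
    m=(d>0)&(W[...,2]>.05)&(W[...,2]<.068)&(np.hypot(W[...,0]-.5,W[...,1]+.2836)<.1)
    k,l,st,_=cv2.connectedComponentsWithStats(m.astype(np.uint8))
    for i in range(1,k):
        if st[i,4]>100:print(st[i,4],*rect(W[l==i][:,:2]),np.median(W[l==i][:,2]))
E
python3 go.py 0.4995 -0.2836 0.0195 96.7
```

```text
time: 16.3
position: [0.4978, -0.2846, 0.144]
orientation: [0.186, -3.129, 0.005]
force: [1.2, 0.3, 0.5]
width: 0.998
grip_force: 0.0
7675 [ 499.5 -284.8] [89.9 46.1] 6.4 0.058283528950450914
rot [-0.0035 -0.0062  0.0017] shift [-0.0014  0.001   0.1251] pos [ 0.4983 -0.2848  0.1446] F [0.36 0.21 0.66] T [-0.03  0.03  0.03] w 1.0 g 0.0 t 16.35 q [ 0.2   0.41  0.31  1.88 -0.15  0.88  2.27]
```

Scaled: 0.04 m is 0.64, 0.03 m is 0.48, -0.006 rad is -0.06.

```bash
python3 jog.py '[[[0, 0, 0.64], [-0.03, -0.06, 0], 1], [[0, 0, 0.64], [0, 0, 0], 1], [[-0.016, 0, 0.48], [0, 0, 0], 1], [[0, 0, 0.208], [0, 0, 0], 1], [[0, 0, 0], [0, 0, 0], 1], [[0, 0, 0], [0, 0, 0], 0.6], [[0, 0, 0], [0, 0, 0], 0.3], [[0, 0, 0], [0, 0, 0], 0.3], [[0, 0, 0], [0, 0, 0], 0], [[0, 0, 0], [0, 0, 0], 0], [[0, 0, 0], [0, 0, 0], 0]]' 50;python3 go.py 0.51 -0.2745 0.0219 96.7; python3 jog.py '[[[0, 0, -0.08], [0, 0, 0], 0], [[0, 0, -0.16], [0, 0, 0], 0], [[0, 0, -0.16], [0, 0, 0], 0], [[0, 0, -0.16], [0, 0, 0], 0], [[0, 0, -0.16], [0, 0, 0], 0], [[0, 0, -0.08], [0, 0, 0], 0], [[0, 0, 0], [0, 0, 0], 0], [[0, 0, 0], [0, 0, 0], 0], [[0, 0, 0], [0, 0, 0], 0], [[0, 0, 0], [0, 0, 0], 0]]' ;for i in 1 2 3 4; do python3 jog.py '[[[0, 0, 0], [0, 0, 0], 0], [[0, 0, 0], [0, 0, 0], 0]]'|grep force:;done; python3 go.py 0.51 -0.2745 0.0219 96.7
```

```text
time: 17.73
position: [0.4993, -0.286, 0.0224]
orientation: [-0.184, 3.135, -0.002]
force: [-1.3, 0.6, 6.2]
width: 0.534
grip_force: 52.7
rot [-0.0013  0.0012  0.0002] shift [-0.012   0.0101  0.0005] pos [ 0.4993 -0.286   0.0224] F [-1.25  0.6   6.23] T [ 0.29  0.11 -0.01] w 0.534 g 52.67 t 17.725 q [ 0.26  0.58  0.25  1.95 -0.23  0.63  2.34]
time: 18.98
position: [0.4983, -0.2855, 0.0708]
orientation: [0.184, -3.135, 0.0]
force: [0.3, -0.0, -3.1]
width: 0.532
grip_force: 51.8
force: [0.1, 0.5, -3.0]
grip_force: 51.8
force: [0.5, 0.1, -2.6]
grip_force: 51.7
force: [-0.2, 0.1, -3.2]
grip_force: 51.8
force: [-0.1, 0.4, -2.7]
grip_force: 51.8
rot [-0.0005 -0.0007  0.0003] shift [-0.0128  0.0096  0.0492] pos [ 0.4985 -0.2856  0.0711] F [-0.07  0.36 -2.67] T [0.01 0.02 0.02] w 0.532 g 51.75 t 19.975 q [ 0.23  0.5   0.28  1.93 -0.2   0.73  2.32]
```

The weights read box_y ≈ 4.7 N and box_b ≈ 2.9 N, so box_y is the heavier. I'll set box_b back near the middle of its pad.

Scaled: 0.01 m is 0.16, 0.008 m is 0.128.

```bash
python3 jog.py '[[[-0.096, 0.08, 0.16], [0, 0, 0], 0], [[-0.096, 0.064, 0.16], [0, 0, 0], 0], [[0, 0, 0.16], [0, 0, 0], 0], [[0, 0, 0.128], [0, 0, 0], 0], [[0, 0, 0.064], [0, 0, 0], 0], [[0, 0, 0.048], [0, 0, 0], 0], [[0, 0, 0], [0, 0, 0], 0], [[0, 0, 0], [0, 0, 0], 0]]'|sed -n '2p;4p'; python3 jog.py '[[[0, 0, 0.032], [0, 0, 0], 0], [[0, 0, 0], [0, 0, 0], 0]]'|sed -n '2p;4p';python3 jog.py '[[[0, 0, 0.032], [0, 0, 0], 0], [[0, 0, 0], [0, 0, 0], 0]]'|sed -n '2p;4p'
```

```text
position: [0.5095, -0.2754, 0.0263]
force: [-0.3, 0.3, -2.3]
position: [0.5092, -0.2752, 0.024]
force: [0.2, 0.6, -2.1]
position: [0.5095, -0.2753, 0.0224]
force: [-1.1, -0.3, 0.8]
```

```bash
python3 jog.py '[[[0, 0, 0], [0, 0, 0], 0.6], [[0, 0, 0], [0, 0, 0], 0.7], [[0, 0, 0], [0, 0, 0], 0.85], [[0, 0, 0], [0, 0, 0], 1], [[0, 0, 0], [0, 0, 0], 1], [[0, 0, 0], [0, 0, 0], 1], [[0, 0, -0.32], [0, 0, 0], 1], [[0, 0, -0.8], [0, 0, 0], 1], [[0, 0, -0.8], [0, 0, 0], 1], [[0, 0, -0.48], [0, 0, 0], 1], [[0, 0, 0], [0, 0, -1.81], 1], [[0, 0, 0], [0, 0, 0], 1]]' ; python3 go.py 0.5132 0.3385 0.15 107.2
python3 - <<'E'
from h import *
from workcell import bot
for n in("wrist","scene"):
    c=bot.get_calibration(n);p,d=bot.snapshot(n);W=world(d,c["camera_matrix"],c["extrinsics"])
    m=(d>0)&(W[...,2]>.05)&(W[...,2]<.068)&(np.hypot(W[...,0]-.51,W[...,1]+.275)<.1)
    k,l,st,_=cv2.connectedComponentsWithStats(m.astype(np.uint8))
    for i in range(1,k):
        if st[i,4]>100:print(n,st[i,4],*rect(W[l==i][:,:2]),np.median(W[l==i][:,2]))
E
```

```text
time: 22.98
position: [0.5093, -0.2751, 0.1724]
orientation: [-0.464, 3.107, -0.001]
force: [-0.2, -0.7, 0.5]
width: 0.998
grip_force: 0.0
rot [-0.0004 -0.     -0.004 ] shift [-0.1851  0.585   0.0224] pos [ 0.5093 -0.2751  0.1724] F [-0.22 -0.66  0.48] T [-0.05  0.01 -0.04] w 0.998 g 0.0 t 22.975 q [ 0.2   0.38  0.28  1.85 -0.13  0.94  2.41]
wrist 6301 [ 510. -275.] [89.8 46. ] 6.5 0.05831214872119417
scene 315 [ 508.7 -272. ] [93.8 51.7] 5.6 0.059615011058931966
```

```bash
python3 jog.py '[[[-0.2272, 0.72, 0], [0, 0, -0.04], 1], [[-0.2272, 0.72, 0], [0, 0, 0], 1], [[-0.2272, 0.72, 0], [0, 0, 0], 1], [[-0.2272, 0.72, 0], [0, 0, 0], 1], [[-0.2272, 0.72, 0], [0, 0, 0], 1], [[-0.2272, 0.72, 0], [0, 0, 0], 1], [[-0.2272, 0.72, 0], [0, 0, 0], 1], [[-0.2272, 0.72, 0], [0, 0, 0], 1], [[-0.2272, 0.72, 0], [0, 0, 0], 1], [[-0.2272, 0.72, 0], [0, 0, 0], 1], [[-0.2272, 0.72, 0], [0, 0, 0], 1], [[-0.2272, 0.72, 0], [0, 0, 0], 1], [[-0.2272, 0.72, 0], [0, 0, 0], 1], [[0, 0, 0.32], [0, 0, 0], 1], [[0, 0, 0], [0, 0, 0], 1], [[0, 0, 0], [0, 0, 0], 1]]' ; python3 go.py 0.5132 0.3385 0.02 107.2
```

```text
time: 25.08
position: [0.5121, 0.3373, 0.1517]
orientation: [0.469, -3.105, 0.002]
force: [0.5, 0.4, -0.5]
width: 0.998
grip_force: 0.0
rot [-0.001  -0.0011 -0.0003] shift [-0.0014  0.0008  0.1317] pos [0.5121 0.3373 0.1517] F [ 0.51  0.43 -0.49] T [ 0.04  0.01 -0.02] w 0.998 g 0.0 t 25.075 q [-0.69  0.44  0.05  1.77 -0.03  0.93  1.24]
```

Scaled: 0.04 m is 0.64, 0.03 m is 0.48.

```bash
python3 jog.py '[[[-0.016, 0.016, 0.64], [0, 0, 0], 1], [[0, 0, 0.64], [0, 0, 0], 1], [[0, 0, 0.48], [0, 0, 0], 1], [[0, 0, 0.32], [0, 0, 0], 1], [[0, 0, 0], [0, 0, 0], 1], [[0, 0, 0], [0, 0, 0], 0.6], [[0, 0, 0], [0, 0, 0], 0.3], [[0, 0, 0], [0, 0, 0], 0.3], [[0, 0, 0], [0, 0, 0], 0], [[0, 0, 0], [0, 0, 0], 0], [[0, 0, 0], [0, 0, 0], 0]]' 60; python3 jog.py '[[[0, 0, -0.08], [0, 0, 0], 0], [[0, 0, -0.16], [0, 0, 0], 0], [[0, 0, -0.32], [0, 0, 0], 0], [[0, 0, -0.48], [0, 0, 0], 0], [[0, 0, -0.48], [0, 0, 0], 0], [[0, 0, -0.48], [0, 0, 0], 0], [[0, 0, -0.48], [0, 0, 0], 0], [[0, 0, -0.4], [0, 0, 0], 0], [[0, 0, -0.192], [0, 0, 0], 0], [[0, 0, 0], [0, 0, 0], 0], [[0, 0, 0], [0, 0, 0], 0], [[0, 0, 0], [0, 0, 0], 0]]' ; python3 go.py 0.6622 0.041 0.214 98
```

```text
time: 26.45
position: [0.5135, 0.3395, 0.0233]
orientation: [-0.472, 3.104, 0.0]
force: [-0.4, -1.7, 5.6]
width: 0.529
grip_force: 63.9
time: 27.95
position: [0.5118, 0.3391, 0.2124]
orientation: [0.473, -3.103, 0.003]
force: [-1.1, -0.7, -5.3]
width: 0.534
grip_force: 62.7
rot [-0.0015 -0.003   0.1627] shift [-0.1075 -0.3162 -0.0016] pos [0.5118 0.3391 0.2124] F [-1.12 -0.72 -5.25] T [ 0.01 -0.03  0.01] w 0.534 g 62.73 t 27.95 q [-0.7   0.39  0.06  1.71 -0.02  1.05  1.24]
```

Scaled: -0.0395 m is -0.632, -0.03 m is -0.48, 0.082 rad is 0.82.

```bash
python3 jog.py '[[[0, 0, 0], [0, 0, 0.8], 0], [[0, 0, 0], [0, 0, 0.82], 0], [[-0.08, -0.24, 0], [0, 0, 0], 0], [[-0.16, -0.48, 0], [0, 0, 0], 0], [[-0.2144, -0.632, 0], [0, 0, 0], 0], [[-0.2144, -0.632, 0], [0, 0, 0], 0], [[-0.2144, -0.632, 0], [0, 0, 0], 0], [[-0.2144, -0.632, 0], [0, 0, 0], 0], [[-0.2144, -0.632, 0], [0, 0, 0], 0], [[-0.2144, -0.632, 0], [0, 0, 0], 0], [[-0.128, -0.352, 0], [0, 0, 0], 0], [[-0.064, -0.192, 0], [0, 0, 0], 0], [[0, 0, 0], [0, 0, 0], 0], [[0, 0, 0], [0, 0, 0], 0], [[0, 0, 0], [0, 0, 0], 0], [[0, 0, 0], [0, 0, 0], 0]]' ; python3 go.py 0.6622 0.041 0.214 98
python3 - <<'E'
from h import *
from workcell import bot
for n in("side","scene"):
    p,d=bot.snapshot(n);cv2.imwrite(f"pics/{n}9.png",p[:,:,::-1])
E
```

```text
time: 29.95
position: [0.6626, 0.0427, 0.2139]
orientation: [0.222, -3.133, 0.0]
force: [-0.2, 0.0, -4.2]
width: 0.534
grip_force: 62.6
rot [-0.0001 -0.0007  0.0021] shift [ 0.0007 -0.0016 -0.0001] pos [0.6626 0.0427 0.2139] F [-0.19  0.05 -4.18] T [ 0.04  0.01 -0.01] w 0.534 g 62.59 t 29.95 q [-0.26  0.47  0.19  1.59 -0.09  1.09  1.66]
```

View pics/side9.png

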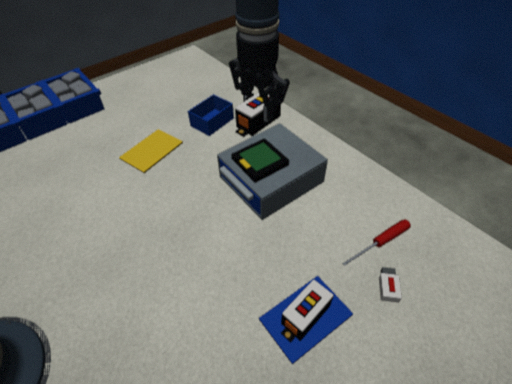

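The side view shows box_y held level in the gripper at about (258,115), above the reader at (262,158). The drawer is home, box_b stands centred on the blue pad at (306,310), and the bin, plug and driver haven't moved.

```bash
python3 -c "
from workcell import bot
print(bot.sign_off())"
```

```text
the job is handed in; nothing more can be done
None
```

I've handed the job in at about 30 s of the 72 s, with no verdict shown: the drawer is home, and the heavier box, box_y (about 4.7 N against 2.9 N), is held level about 10 cm above the window while box_b stands on its blue pad.

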